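Take the nut dish off its twist-lock foot

ROBOT

A 6-joint arm with a two-finger parallel gripper is mounted at the origin on a cart in front of the work surface, level with it; the furniture and walls round the work are solid. World frame = base frame: x ahead of the robot, y to its left, z up, the work surface at z = 0. Lengths are in m, angles in rad, forces in N, time in s.
With the tool pointing down it reaches from about 0.35 to 0.85 m from the base axis. Payload 8.1 kg.
Tool frame: the origin (TCP) lies on the mounting face of the last link; the fingertips stand 186 mm ahead of it and the grasp point (between the pads) lies 167 mm ahead of it (grip_point_offset is the distance from the TCP to the grasp point, in m); z points along the fingers, y is the direction in which the jaws open and shut (so a half turn about z gives the same grasp; the last joint's range is limited). The gripper opens to 93 mm and grips with 3 to 60 N. Pads are 15 mm wide; open, the fingers measure 128 mm over their backs; the gripper's body (75 mm by 188 mm) begins 65 mm behind the grasp point.
Start: joints at [1.031, 0.13, 1.488, -0, 1.523, -0.085], TCP at [0.264, 0.539, 0.405] pointing down, gripper open.
Joint ranges: [-2.96, 2.96], [-0.89, 2.26], [0.02, 2.5], [-1.34, 4.48], [0, 2.73], [-2.66, 2.66]. Speed limits (rad/s): [2.39, 2.39, 2.79, 3.14, 3.14, 3.14].

INTERFACE

Orientations are given as a rotation vector (axis times angle).
In Python, from plant import read_state, read_camera, close_job, grip_point_offset gives the robot as it stands.
- The arm moves only by the shell command python3 -m creep 'ROWS' [OPENING] [FORCE]. ROWS is JSON, a list of rows, each a list of 2 entries, a list of its own where there are three numbers: the shift along the tool's x, y, z in cm, then the turn, a rotation vector about the tool's x, y, z in degrees. In form: [[[tx, ty, tz], [rx, ry, rz]], ...]. A call has 1 to 12 rows; each row shifts and turns the commanded pose from where the row before left it, along the tool's axes as they then stand; what a row does not reach is not made up. A row lasts 1/12 s, in which the tool goes at most 41.7 mm and 7.16 degrees, less where a joint would pass 70% of its speed; a pose out of reach is approached as far as the arm can. A call is refused whole if a number of a shift passes 4.17 or a number of a turn 7.16, either way. A call with a gripper value outside its range is refused whole. OPENING is the opening in per cent of the stroke, from 0 (shut) to 100 (fully open), set as the call begins (- or left out, the last holds). The fingers move at their own pace and stop on an object; FORCE is the grip in N (left out, the last holds). Time passes only in rows, so rows that do not move let the fingers close. It gives the time, the measured TCP pose, the force and the opening at its end, in the units of the state.
- read_state(): the state, without advancing time (a new reading comes with each control period).
- read_camera(name): name is "scene" or "top" or "wrist"; returns a dict with "img" (480x640x3 uint8, red, green, blue), "K" (3x3 intrinsics, pixels), "k1" (the pictures are not rectified: a ray, as slopes to the right and down, at radius r is drawn at 1 + k1 r^2 times it, then the intrinsics apply), "T" (4x4, takes a point from camera to world coordinates). Camera axes: x right, y down, z forward; pixel columns grow to the right and rows downward; lengths in m; the calibration is good to about 2 mm. A picture is of the moment at which its call begins. There is no depth.
- close_job(): hands the job in, once; it reports no verdict.
The state is a dict: "t": time; "q": joint angles; "dq": joint speeds; "joint_torque": joint torques, N m; "tool_pos": TCP position; "orientation": TCP orientation; "force": force on the tool from outside, world axes, zero at the start; "wrist_torque": the same for the moment, N m; "opening": finger opening in m.
Only numpy, scipy, OpenCV 4.12 (cv2) and the standard library are available. Lean on these libraries where they do the work, as an engineer would, in place of code of your own. Each camera call takes 0.05 s, during which the arm holds its last target.

TASK

The dish of the little nut stand is twist-locked to its foot. Take the dish by its hoop handle, release it with a quarter turn anticlockwise (seen from above), then lift it about 10 cm off the foot and finish while still holding it up, level and still, ready to be handed over. Keep the walnut lying loose in the middle of the dish throughout, without touching it, leave the foot standing where it is and disturb nothing else nearby.

Things in the scene. Friction and masses are not known exactly. Their poses are not given: they have to be found in the camera images.
- nut_dish: Shallow round dish of brushed steel, 175 mm across, 0.26 to 0.44 kg, with a hoop handle over it, locked on the foot. Origin: centre of its hub's underside, on the dish's axis, 58 mm above the worktop when seated. z = up, x = along the hoop (which stands in the x-z plane, ends on the rim at x = +-83 mm), y = across the hoop. The rim is 32 mm above the origin.
- dish_grip (a point): Centre of the hoop's straight wooden grip bar: 76 mm long along the dish's x, 14 mm wide along the dish's y (close the fingers across this), 20 mm tall, on the dish's axis 100 mm above the dish's origin. The walnut's top is about 46 mm below it.
- dish_middle (a point): Point on the dish's axis, 36.5 mm above its origin: where the walnut's centre is when it rests exactly in the middle; axes as the dish. The dish's middle is nearly flat (rises 3 degrees, out to radius 34 mm): the walnut rolls away if the dish tilts more than about 4 degrees or is jerked; the border is steeper.
- walnut: A walnut in its shell, practically a ball of 34 mm, 20 g, lying loose in the dish. Origin at its centre; its axes turn as it rolls.
- stand_foot: Turned wooden pedestal, 1.0 kg, loose on the worktop: base 160 mm across, 70 mm tall, top hidden below the dish. Origin: centre of its underside, z up. When locked the dish's x axis is turned 0 to 6 degrees anticlockwise from the foot's x axis.
- foot_collar (a point): Centre of the foot's steel collar (98 mm across), 58 mm above the foot's origin, axes as the foot. Its lips hold two lugs of the dish's hub: play 2 mm up, 3 mm sideways. The dish lifts out only when turned 76 to 95 degrees anticlockwise from the foot's x; stops at about -4 and 95 degrees. It turns easily, no spring or catch.
- mug: Cream mug, 78 mm across, 101 mm tall, beside the work: bystander. Origin: centre of its underside.
- honey_jar: Closed glass jar with grey lid, 71 mm across, 110 mm tall, beside the work: bystander. Origin: centre of its underside.
- spoon: Steel teaspoon, 130 mm long, lying to the right: bystander. Origin: centre of its underside.

How it is judged:
By the outcome, as a careful person would: the job done as asked, in the order asked, and still so for the second after the job is handed in, while the arm keeps its last pose, push and grip.
It also fails if it takes over 38 s, if anything falls off the work surface, if the arm or the gripper's body presses on something with over 40 N, if the wrist force passes 120 N, or if a joint passes its speed limit or range.

## Working session

There is one attempt and no reset: what is moved stays moved. The work goes in short steps, Python scripts to look and compute and a shell command to move; the robot and the scene stay as the last step left them, time stands still between calls to the robot, and variables do not carry over. Pictures are saved under pics/ and viewed, and the job is handed in when it is done.

```bash
ls; mkdir -p pics
python3 - <<'E'
from plant import *
import cv2,numpy as np
s=read_state();print(s,grip_point_offset)
for n in ("scene","top"):
    c=read_camera(n);cv2.imwrite(f"pics/{n}0.png",c["img"][...,::-1]);print(n,c["K"].tolist(),c["k1"],np.round(c["T"],4).tolist())
E
```

```text
pics
{'t': 0.0, 'q': array([ 1.03056352e+00,  1.31150407e-01,  1.48929206e+00, -2.53728865e-05,
        1.52298914e+00, -8.54009194e-02]), 'dq': array([-0.00056085, -0.00019985,  0.00318284,  0.00047788, -0.00056326,
       -0.00079904]), 'joint_torque': array([ 6.60557475e-05, -5.59818542e+01, -4.91776228e+01,  7.67109124e-02,
        3.47817480e-02, -1.87069522e-04]), 'tool_pos': array([0.26345142, 0.53880802, 0.40368654]), 'orientation': array([-7.08181538e-01, -3.06017511e+00,  2.76020996e-03]), 'force': array([-0.10582488, -0.18070793, -0.17398568]), 'wrist_torque': array([-0.05981339,  0.01876032,  0.02113422]), 'opening': 0.09315893169956649} 0.1673
scene [[582.9884863509583, 0.0, 318.60544445991167], [0.0, 582.9884863509583, 238.5636529740835], [0.0, 0.0, 1.0]] -0.06907324184156007 [[-0.4499, -0.5204, 0.7258, -0.752], [-0.8931, 0.2547, -0.3709, 0.562], [0.0081, -0.8151, -0.5793, 1.0861], [0.0, 0.0, 0.0, 1.0]]
top [[533.2518202146572, 0.0, 320.40725000087804], [0.0, 533.2518202146572, 238.4991885741797], [0.0, 0.0, 1.0]] -0.15024963266312216 [[-0.0189, -0.9948, 0.1, 0.3576], [-0.9998, 0.0179, -0.0109, -0.0392], [0.009, -0.1002, -0.9949, 1.3391], [0.0, 0.0, 0.0, 1.0]]
```

View pics/scene0.png

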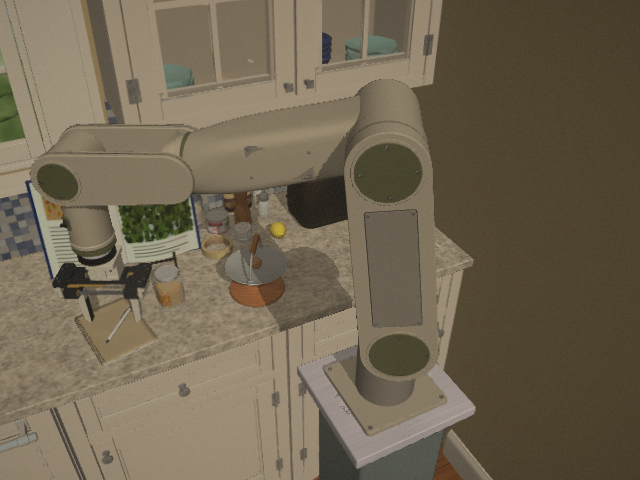

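View pics/top0.png

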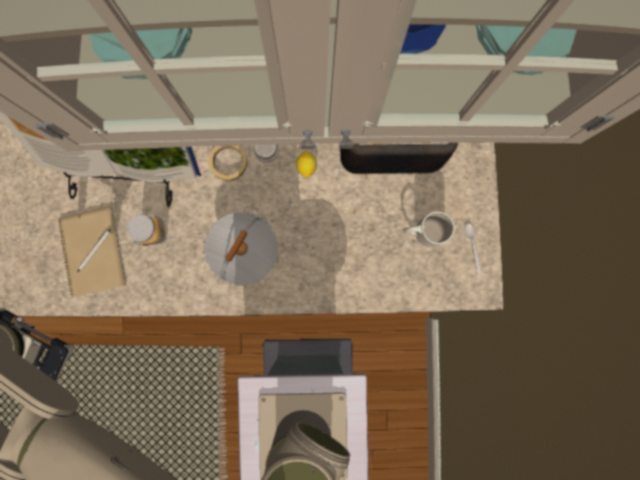

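The top view shows the dish at about (241,248), its grip bar at about (236,246), the jar at (143,229), the mug at (436,228) and the spoon at (473,245). I'll zoom in to measure.

```bash
cat > h.py <<'E'
import numpy as np,cv2
from plant import *
def dist(c): return np.array([c["k1"],0,0,0,0.])
def ray(c,uv):
    p=cv2.undistortPoints(np.array([[uv]],float),c["K"],dist(c))[0,0]
    T=c["T"]; return T[:3,3],T[:3,:3]@np.array([p[0],p[1],1])
def atz(c,uv,z):
    o,d=ray(c,uv); return o+d*(z-o[2])/d[2]
def proj(c,P):
    P=np.atleast_2d(P).astype(float);Ti=np.linalg.inv(c["T"])
    return cv2.projectPoints(P,cv2.Rodrigues(Ti[:3,:3])[0],Ti[:3,3],c["K"],dist(c))[0][:,0]
def crop(c,x0,y0,x1,y1,f,name):
    im=cv2.resize(c["img"][y0:y1,x0:x1],None,fx=f,fy=f,interpolation=cv2.INTER_CUBIC)
    cv2.imwrite("pics/"+name,im[...,::-1])
E
python3 - <<'E'
from h import *
c=read_camera("top");crop(c,195,200,295,290,7,"t1.png")
s=read_camera("scene");crop(s,205,210,305,310,6,"s1.png")
print(atz(c,(241,248),.09),atz(c,(236,246),.158))
E
```

```text
[0.46403255 0.13460436 0.09      ] [0.4629022  0.13632651 0.158     ]
```

View pics/t1.png

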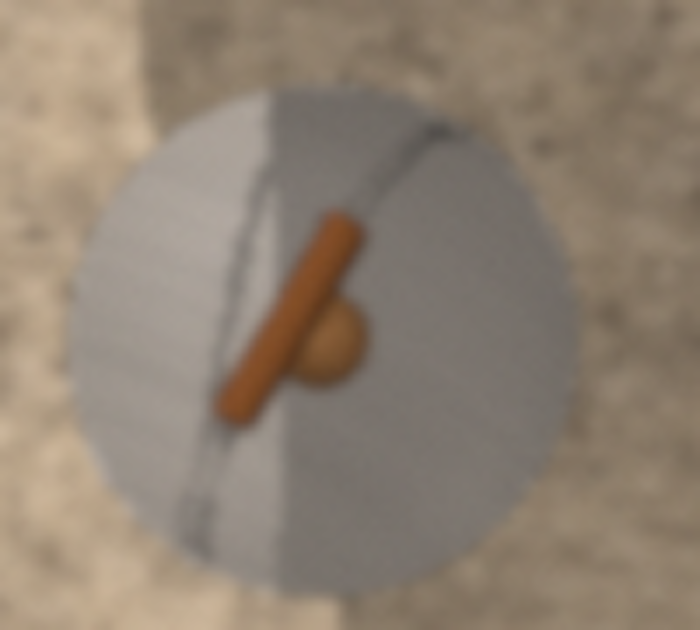

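View pics/s1.png

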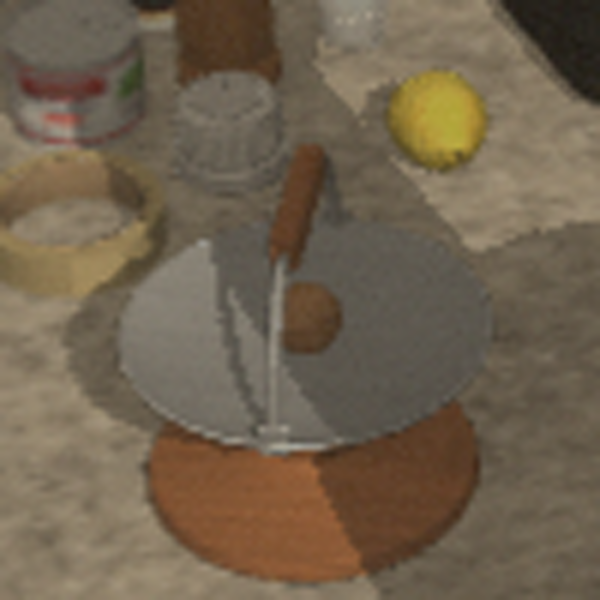

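Run:
```python
from h import *
from scipy.optimize import least_squares
c=read_camera("top");s=read_camera("scene")
f=lambda x0,y0,k,p:np.array([x0+(p[0]+.5)/k-.5,y0+(p[1]+.5)/k-.5])
te=[f(195,200,7,p) for p in [(343,222),(237,413)]]
se=[f(205,210,6,p) for p in [(311,155),(284,255)]]
for z in(.158,.163,.168): 
    a,b=[atz(c,p,z) for p in te];print(z,(a+b)/2,np.linalg.norm(a-b),np.degrees(np.arctan2(*(a-b)[1::-1])))
for a,b in zip(te,se):
    r=least_squares(lambda P:np.r_[proj(c,P)[0]-a,proj(s,P)[0]-b],[.46,.13,.16]);print("tri",r.x,r.fun)
# dish rim circle fit: rim points in top crop
rt=[f(195,200,7,p) for p in [(322,88),(580,340),(68,325),(320,596),(150,160),(505,180),(150,520),(500,510)]]
rs=[f(205,210,6,p) for p in [(120,335),(492,310),(265,450),(400,425)]]
for n,cc,pts in(("top",c,rt),("scene",s,rs)):
  P=np.array([atz(cc,p,.09) for p in pts])
  r=least_squares(lambda v:np.hypot(P[:,0]-v[0],P[:,1]-v[1])-(v[2] if n=="top" else .0875),[.46,.13,.087]);print(n,r.x,np.round(r.fun*1e3,1))
print("walnut",atz(c,f(195,200,7,(325,340)),.0945),atz(s,f(205,210,6,(306,318)),.0945))
# foot base in scene: bottom edge at z~?
P=np.array([atz(s,f(205,210,6,p),.01) for p in [(150,480),(478,470),(300,580),(240,568),(400,560)]]);r=least_squares(lambda v:np.hypot(P[:,0]-v[0],P[:,1]-v[1])-.08,[.46,.13]);print("foot",r.x,r.fun*1e3)
for n,p in(("jar",(141,229)),("mug",(436,228))): print(n,atz(c,p,.1))
st=read_state();R=cv2.Rodrigues(st["orientation"])[0];print(np.round(R,3))
```

```text
0.158 [0.46535597 0.13630964 0.158     ] 0.06945819345257456 -29.478966383440884
0.163 [0.46489961 0.13556681 0.163     ] 0.06916414077817022 -29.47896638344086
0.168 [0.46444324 0.13482399 0.168     ] 0.06887008810376592 -29.47896638344086
tri [0.4948732  0.11820249 0.1620591 ] [ 0.21168654  0.10381182 -0.28872486 -0.04156367]
tri [0.43536113 0.15393316 0.15618235] [-0.10569356 -0.05144757  0.13899981  0.02031257]
top [0.46378174 0.13625033 0.08487467] [ 0.7  2.7  1.1  1.1 -0.  -2.7 -1.8 -1.2]
scene [0.46368894 0.13663901 0.087     ] [-2.  -0.7  1.7 -2. ]
walnut [0.46331261 0.13397997 0.0945    ] [0.46444853 0.13589149 0.0945    ]
foot [0.45989419 0.13790272] [-1.77691358 -2.52587013  1.19296565 -1.349136    0.51104045]
jar [0.51248381 0.37282185 0.1       ]
mug [ 0.50213372 -0.32613111  0.1       ]
[[-0.898  0.439 -0.   ]
 [ 0.439  0.898 -0.001]
 [ 0.    -0.001 -1.   ]]
```

```bash
python3 -m creep '[[[-1,-0.77,0],[0,0,0]],[[-2,-1.53,0],[0,0,0]],[[-2,-1.53,0],[0,0,0]],[[-2,-1.53,0],[0,0,0]],[[-2,-1.53,0],[0,0,0]],[[-2,-1.53,0],[0,0,0]],[[-2,-1.53,0],[0,0,0]],[[-2,-1.53,0],[0,0,0]],[[-2,-1.53,0],[0,0,0]],[[-2,-1.53,0],[0,0,0]],[[-2,-1.53,0],[0,0,0]],[[-2,-1.53,0],[0,0,0]]]' 100 25
python3 -m creep '[[[-2,-1.53,0],[0,0,0]],[[-2,-1.53,0],[0,0,0]],[[-2,-1.53,0],[0,0,0]],[[-2,-1.53,0],[0,0,0]],[[-2,-1.53,0],[0,0,0]],[[-1.5,-1.2,0],[0,0,0]],[[-0.8,-0.6,0],[0,0,0]],[[-0.4,-0.3,0],[0,0,2]],[[0,0,0],[0,0,2]],[[0,0,0],[0,0,0]],[[0,0,0],[0,0,0]]]'
python3 - <<'E'
from h import *
st=read_state();R=cv2.Rodrigues(st["orientation"])[0];print(np.round(R,3),st["q"])
c=read_camera("wrist");cv2.imwrite("pics/w1.png",c["img"][...,::-1])
c2=read_camera("top");cv2.imwrite("pics/t2.png",c2["img"][...,::-1])
print(proj(c,[[.464,.136,.158],[.464,.136,.0945]]),np.round(c["T"],3))
E
```

```text
t: 1.3
tool_pos: [0.3931, 0.278, 0.4048]
orientation: [0.708, 3.06, -0.0]
force: [0.4, 0.1, 0.4]
opening: 0.0931
t: 2.22
tool_pos: [0.4638, 0.1369, 0.4047]
orientation: [-0.814, -3.034, -0.0]
force: [0.7, -0.4, -0.1]
opening: 0.093
[[-0.866  0.501 -0.   ]
 [ 0.501  0.866  0.   ]
 [ 0.     0.    -1.   ]] [ 1.80814979e-01 -1.89296677e-01  1.80166175e+00  2.49302276e-04
  1.52934585e+00 -8.65763267e-01]
[[315.34061779 255.19309644]
 [315.48080397 229.64451318]] [[ 0.501  0.839  0.214  0.404]
 [ 0.865 -0.486 -0.121  0.171]
 [ 0.002  0.246 -0.969  0.385]
 [ 0.     0.     0.     1.   ]]
```

View pics/w1.png

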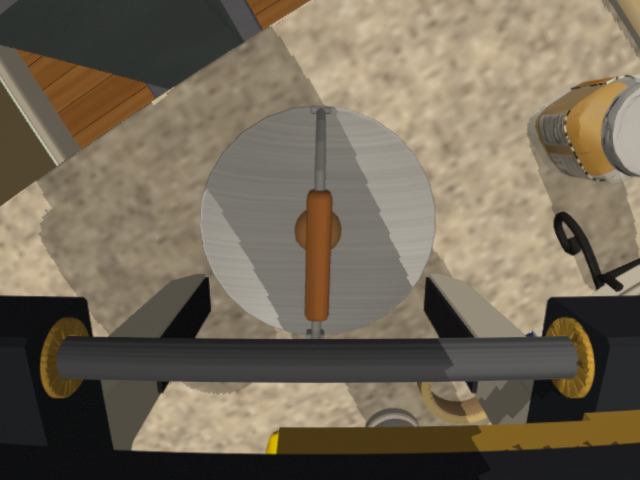

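View pics/t2.png

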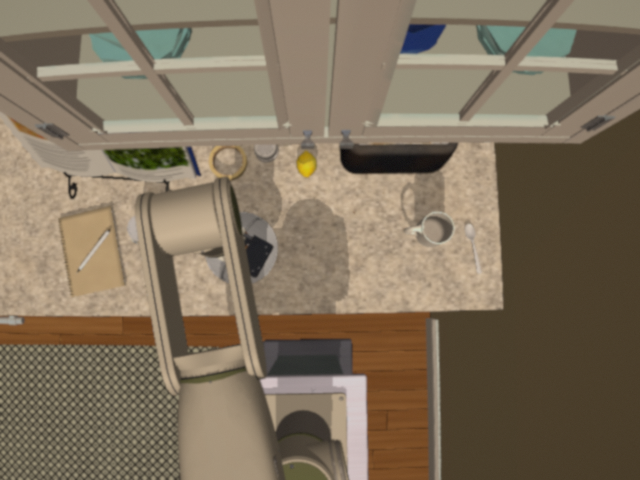

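Run:
```python
from h import *
c=read_camera("wrist");im=c["img"].astype(int)
hsv=cv2.cvtColor(c["img"],cv2.COLOR_RGB2HSV)
R=cv2.Rodrigues(read_state()["orientation"])[0]
A=[];
for v in list(range(198,206,2))+list(range(262,314,4)):
    row=im[v,295:345]; m=np.where((row[:,0]-row[:,2]>40))[0]
    u0,u1=295+m.min(),295+m.max(); A.append(((u0+u1)/2,v)); 
print([(a,) for a in A])
P=np.array([atz(c,a,.168) for a in A])
d=np.polyfit(P[:,0],P[:,1],1);print("bar ang",np.degrees(np.arctan(d[0])))
a,b=atz(c,(319,191),.166),atz(c,(317,321),.166);print((a+b)/2,np.linalg.norm(a-b),np.degrees(np.arctan2(*(a-b)[1::-1])))
# rim ends of hoop / dish rim
for u,v in((201,218),(435,218)): print("rim lr",atz(c,(u,v),.09))
print("walnut",atz(c,(318,230),.0945))
print("toolx ang",np.degrees(np.arctan2(R[1,0],R[0,0])))
```

```text
[((np.float64(319.0), 198),), ((np.float64(319.0), 200),), ((np.float64(319.0), 202),), ((np.float64(319.0), 204),), ((np.float64(317.5), 262),), ((np.float64(317.5), 266),), ((np.float64(317.5), 270),), ((np.float64(317.0), 274),), ((np.float64(317.0), 278),), ((np.float64(317.0), 282),), ((np.float64(316.5), 286),), ((np.float64(316.5), 290),), ((np.float64(316.5), 294),), ((np.float64(316.5), 298),), ((np.float64(316.0), 302),), ((np.float64(316.0), 306),), ((np.float64(316.0), 310),)]
bar ang -31.50737692396125
[0.46445666 0.13756797 0.166     ] 0.0756918044231383 149.18555584802067
rim lr [0.4152742  0.06722704 0.09      ]
rim lr [0.50129987 0.21602996 0.09      ]
walnut [0.46518636 0.13755249 0.0945    ]
toolx ang 150.017900549703
```

The wrist view shows the bar from (319,192) to (317,320) with the walnut behind it at (318,230). The measured bar length of 75.7 mm agrees with the given 76 mm. The tool is within 1 mm and 1 degree, so I'll descend.

```bash
python3 -m creep '[[[0,0,0.6],[0,0,1]],[[0,0,1.2],[0,0,0]],[[0,0,1.2],[0,0,0]],[[0,0,1.2],[0,0,0]],[[0,0,1.2],[0,0,0]],[[0,0,1.2],[0,0,0]],[[0,0,0.8],[0,0,0]],[[0,0,0.4],[0,0,0]],[[0,0,0.1],[0,0,0]],[[0,0,0],[0,0,0]]]'
python3 - <<'E'
from h import *
c=read_camera("wrist");cv2.imwrite("pics/w2.png",c["img"][...,::-1])
E
```

```text
t: 3.2
tool_pos: [0.4641, 0.1365, 0.3256]
orientation: [-0.841, -3.027, 0.0]
force: [-0.0, 0.1, -0.4]
opening: 0.093
```

View pics/w2.png

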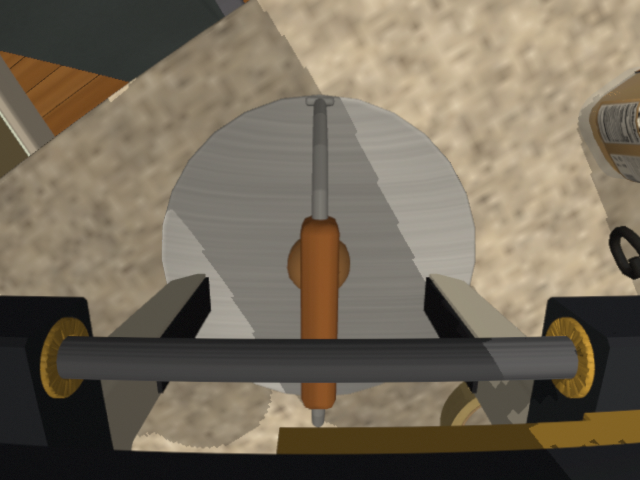

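The bar is centred between the fingers at column 319. I'll pre-close to about 20 mm, then grip.

```bash
python3 -m creep '[[[0,0,0],[0,0,0]],[[0,0,0],[0,0,0]],[[0,0,0],[0,0,0]],[[0,0,0],[0,0,0]],[[0,0,0],[0,0,0]],[[0,0,0],[0,0,0]],[[0,0,0],[0,0,0]],[[0,0,0],[0,0,0]],[[0,0,0],[0,0,0]],[[0,0,0],[0,0,0]]]' 22 10
python3 -m creep '[[[0,0,0],[0,0,0]],[[0,0,0],[0,0,0]],[[0,0,0],[0,0,0]],[[0,0,0],[0,0,0]],[[0,0,0],[0,0,0]],[[0,0,0],[0,0,0]]]' 0 10
python3 -m creep '[[[0,0,0],[0,0,0]],[[0,0,0],[0,0,0]],[[0,0,0],[0,0,0]]]' 0 30
python3 - <<'E'
from h import *
c=read_camera("wrist");cv2.imwrite("pics/w3.png",c["img"][...,::-1]);s=read_state();print(s["force"],s["wrist_torque"])
print("walnut?",proj(c,[.4642,.1368,.0945]))
E
```

```text
t: 4.08
tool_pos: [0.4641, 0.1365, 0.3257]
orientation: [-0.841, -3.027, 0.0]
force: [0.2, 0.6, -0.1]
opening: 0.0311
t: 4.58
tool_pos: [0.4641, 0.1365, 0.3256]
orientation: [-0.841, -3.027, 0.0]
force: [0.1, 0.5, -1.4]
opening: 0.0141
t: 4.83
tool_pos: [0.4641, 0.1365, 0.3256]
orientation: [-0.841, -3.027, 0.0]
force: [0.9, -0.3, -1.4]
opening: 0.0136
[ 0.79232897 -0.19255576 -0.83496208] [ 0.13566178 -0.09747302 -0.0291223 ]
walnut? [[317.24695439 262.41326536]]
```

View pics/w3.png

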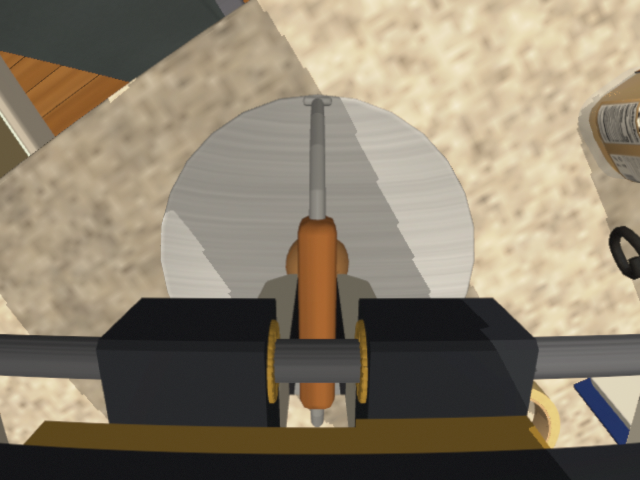

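```bash
python3 -m creep '[[[0,0,-0.05],[0,0,0]],[[0,0,-0.05],[0,0,0]],[[0,0,0],[0,0,-0.5]],[[0,0,0],[0,0,-1]],[[0,0,0],[0,0,-1.5]],[[0,0,0],[0,0,-2]],[[0,0,0],[0,0,-2]],[[0,0,0],[0,0,-2]],[[0,0,0],[0,0,-2]],[[0,0,0],[0,0,-2]],[[0,0,0],[0,0,-2]],[[0,0,0],[0,0,-2]]]'
python3 - <<'E'
from h import *
c=read_camera("wrist");cv2.imwrite("pics/w4.png",c["img"][...,::-1]);s=read_state();print(s["force"],s["wrist_torque"],s["q"])
c=read_camera("scene");crop(c,205,210,305,310,6,"s4.png")
E
```

```text
t: 5.88
tool_pos: [0.464, 0.1365, 0.3266]
orientation: [-0.38, -3.118, 0.0]
force: [0.4, -0.9, -3.5]
opening: 0.0135
[-0.3269164   0.08071047 -3.124921  ] [ 0.01742454 -0.0057032  -0.00216381] [ 1.79989323e-01 -1.37280604e-01  1.89955421e+00 -8.53390642e-05
  1.37965948e+00 -1.15072148e+00]
```

View pics/w4.png

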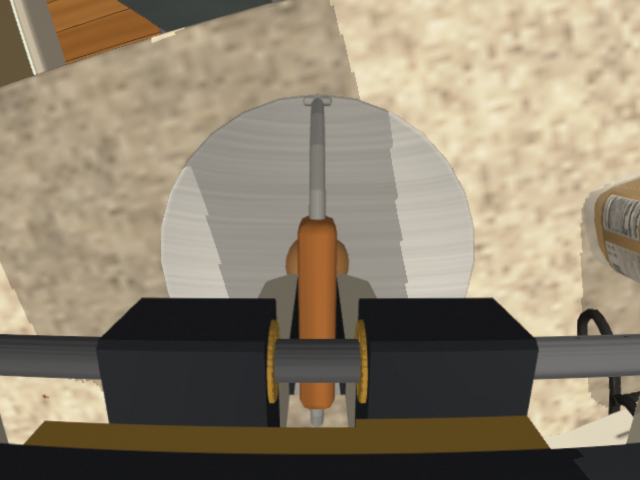

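View pics/s4.png

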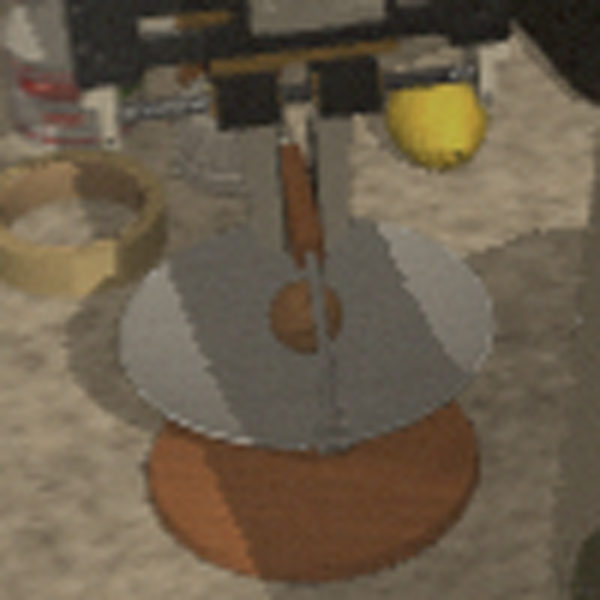

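The walnut is central at (317,260) in the wrist view. The 3 N force means I'm carrying the dish's weight within the play. I'll keep turning.

```bash
python3 -m creep '[[[0,0,0],[0,0,-2]],[[0,0,0],[0,0,-2]],[[0,0,0],[0,0,-2]],[[0,0,0],[0,0,-2]],[[0,0,0],[0,0,-2]],[[0,0,0],[0,0,-2]],[[0,0,0],[0,0,-2]],[[0,0,0],[0,0,-2]],[[0,0,0],[0,0,-2]],[[0,0,0],[0,0,-2]],[[0,0,0],[0,0,-2]],[[0,0,0],[0,0,-2]]]'
python3 -m creep '[[[0,0,0],[0,0,-2]],[[0,0,0],[0,0,-2]],[[0,0,0],[0,0,-2]],[[0,0,0],[0,0,-2]],[[0,0,0],[0,0,-2]],[[0,0,0],[0,0,-2]],[[0,0,0],[0,0,-2]],[[0,0,0],[0,0,-2]],[[0,0,0],[0,0,-2]],[[0,0,0],[0,0,-2]],[[0,0,0],[0,0,-2]],[[0,0,0],[0,0,-2]]]'
python3 -c "from plant import *;s=read_state();print(s['wrist_torque'],s['q'])"
python3 -m creep '[[[0,0,0],[0,0,-2]],[[0,0,0],[0,0,-2]],[[0,0,0],[0,0,-2]],[[0,0,0],[0,0,-2]],[[0,0,0],[0,0,-2]],[[0,0,0],[0,0,-2]],[[0,0,0],[0,0,-2]],[[0,0,0],[0,0,-2]],[[0,0,0],[0,0,-2]],[[0,0,0],[0,0,-1]],[[0,0,0],[0,0,-0.5]],[[0,0,0],[0,0,0]]]'
python3 - <<'E'
from h import *
c=read_camera("wrist");cv2.imwrite("pics/w5.png",c["img"][...,::-1]);s=read_state();print(s["force"],s["wrist_torque"],s["q"])
c=read_camera("scene");crop(c,205,210,305,310,6,"s5.png")
R=cv2.Rodrigues(s["orientation"])[0];print(np.degrees(np.arctan2(R[1,0],R[0,0])))
E
```

```text
t: 6.98
tool_pos: [0.4641, 0.1365, 0.3266]
orientation: [0.274, -3.129, 0.0]
force: [0.5, -0.5, -3.1]
opening: 0.0135
t: 7.98
tool_pos: [0.4641, 0.1365, 0.3267]
orientation: [0.918, -3.004, -0.0]
force: [0.3, 0.0, -3.0]
opening: 0.014
[ 0.0414733   0.05934832 -0.02941423] [ 1.79984421e-01 -1.37346593e-01  1.89947194e+00 -2.65369090e-05
  1.37969774e+00 -1.98413214e+00]
t: 8.98
tool_pos: [0.4641, 0.1365, 0.3267]
orientation: [1.412, -2.806, 0.0]
force: [-0.3, 0.0, -3.5]
opening: 0.0139
[-1.23352555 -0.2522257  -4.08801305] [0.11386983 0.10402834 0.00137745] [ 1.79998329e-01 -1.37331544e-01  1.89939603e+00  1.72594562e-05
  1.37965020e+00 -2.32260042e+00]
-126.6118413126888
```

View pics/w5.png

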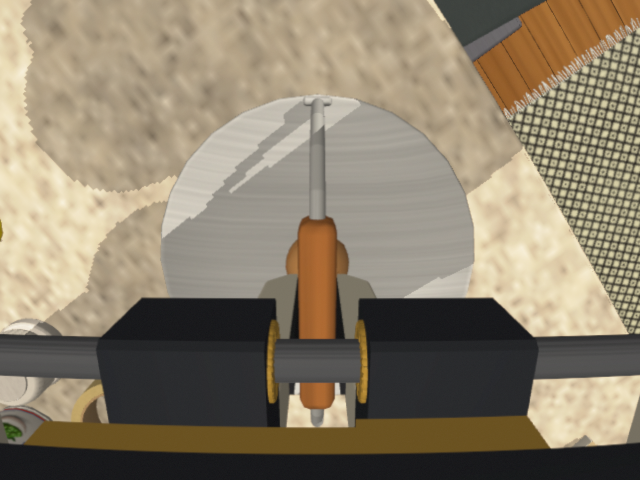

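View pics/s5.png

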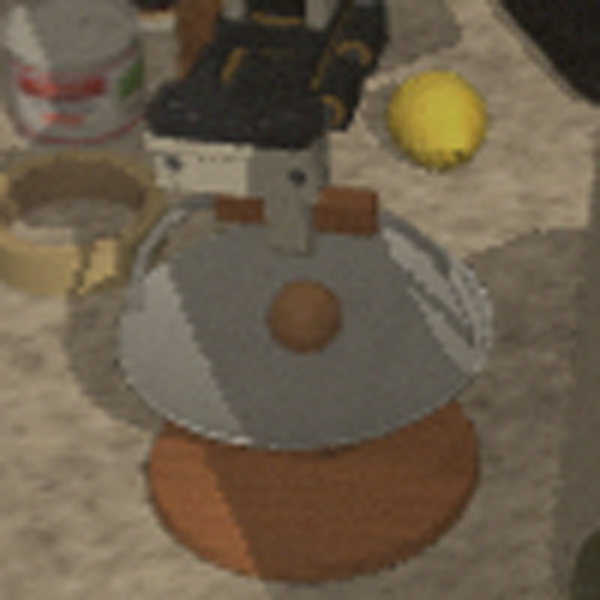

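The dish has turned about 84° with no torque, so it isn't at the stop, and the walnut is still central. Next is a slow test lift of 4 mm, past the 2 mm play.

```bash
python3 -m creep '[[[0,0,-0.05],[0,0,0]],[[0,0,-0.05],[0,0,0]],[[0,0,-0.05],[0,0,0]],[[0,0,-0.05],[0,0,0]],[[0,0,-0.05],[0,0,0]],[[0,0,-0.05],[0,0,0]],[[0,0,-0.05],[0,0,0]],[[0,0,-0.05],[0,0,0]],[[0,0,0],[0,0,0]]]'
```

```text
t: 9.83
tool_pos: [0.4642, 0.1365, 0.3309]
orientation: [-1.413, 2.806, -0.0]
force: [-0.9, -0.0, -3.8]
opening: 0.014
```

```bash
python3 -m creep '[[[0,0,-0.1],[0,0,0]],[[0,0,-0.2],[0,0,0]],[[0,0,-0.3],[0,0,0]],[[0,0,-0.4],[0,0,0]],[[0,0,-0.4],[0,0,0]],[[0,0,-0.4],[0,0,0]],[[0,0,-0.4],[0,0,0]],[[0,0,-0.4],[0,0,0]],[[0,0,-0.4],[0,0,0]],[[0,0,-0.4],[0,0,0]],[[0,0,-0.4],[0,0,0]],[[0,0,-0.4],[0,0,0]]]'
python3 -m creep '[[[0,0,-0.4],[0,0,0]],[[0,0,-0.4],[0,0,0]],[[0,0,-0.4],[0,0,0]],[[0,0,-0.4],[0,0,0]],[[0,0,-0.4],[0,0,0]],[[0,0,-0.4],[0,0,0]],[[0,0,-0.4],[0,0,0]],[[0,0,-0.4],[0,0,0]],[[0,0,-0.4],[0,0,0]],[[0,0,-0.4],[0,0,0]],[[0,0,-0.4],[0,0,0]],[[0,0,-0.4],[0,0,0]]]'
python3 -m creep '[[[0,0,-0.3],[0,0,0]],[[0,0,-0.2],[0,0,0]],[[0,0,-0.1],[0,0,0]],[[0,0,0],[0,0,0]],[[0,0,0],[0,0,0]],[[0,0,0],[0,0,0]],[[0,0,0],[0,0,0]],[[0,0,0],[0,0,0]]]'
python3 - <<'E'
from h import *
c=read_camera("wrist");cv2.imwrite("pics/w6.png",c["img"][...,::-1])
c=read_camera("scene");crop(c,195,190,315,310,5,"s6.png")
s=read_state();R=cv2.Rodrigues(s["orientation"])[0];print(s["force"],s["wrist_torque"],np.abs(s["dq"]).max(),s["tool_pos"],np.round(R[:,2],4))
E
```

```text
t: 10.83
tool_pos: [0.4641, 0.1365, 0.3731]
orientation: [1.413, -2.806, 0.0]
force: [0.8, 0.4, -2.6]
opening: 0.0142
t: 11.83
tool_pos: [0.4641, 0.1365, 0.4211]
orientation: [1.413, -2.806, -0.0]
force: [-0.5, 0.1, -2.8]
opening: 0.0136
t: 12.5
tool_pos: [0.4641, 0.1365, 0.4266]
orientation: [1.412, -2.806, -0.0]
force: [-0.2, -0.2, -3.5]
opening: 0.0136
[ 0.59257745 -0.59480896 -3.90347921] [0.11355246 0.09397782 0.07281523] 0.0016259964238836203 [0.46409815 0.13649504 0.42662584] [-2.e-04 -1.e-04 -1.e+00]
```

View pics/w6.png

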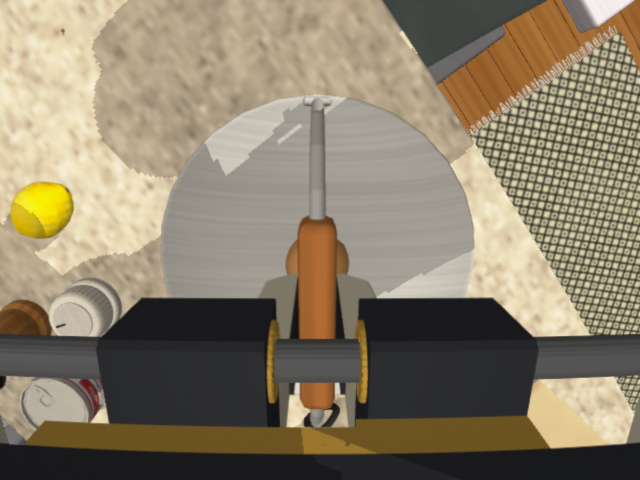

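View pics/s6.png

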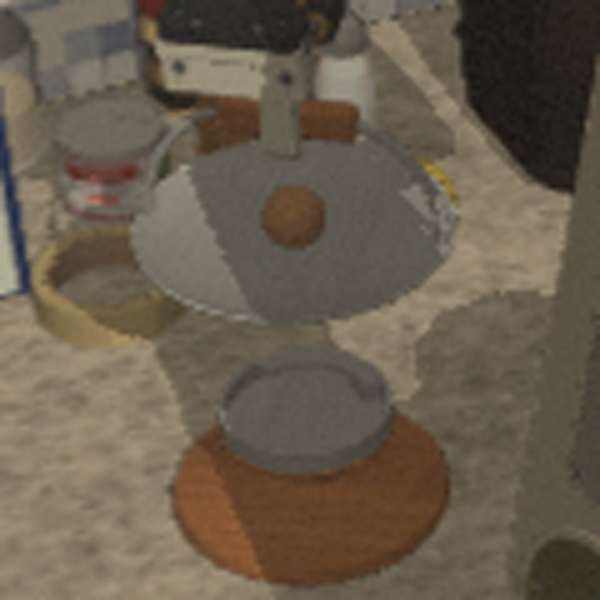

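```bash
python3 -c "from plant import *;print(close_job())"
```

```text
the job is handed in; nothing more can be done
None
```

I gripped the dish by its wooden bar, turned it about 84° anticlockwise and lifted it about 10.1 cm. I handed the job in while still holding it, at t ≈ 12.6 s of the 38 s allowed.

What the last checks showed:
- **Dish:** the tool was vertical to within 0.02° and the arm was still. The dish looked the same in the wrist picture as when it was seated, so it has not tilted noticeably. The grip opening was about 14 mm, matching the bar, and the vertical force of 3–4 N matches the dish's weight.
- **Release:** no twisting or lifting resistance showed, so the lugs came free without catching on the collar.
- **Walnut:** it was still in the middle of the dish and nothing had touched it.
- **Foot:** its outline is where it was, to within about a pixel in the scene view.
- **Mug, jar and spoon:** I did not re-measure these after the lift. The arm's path stayed clear of them and no contact force showed.

No check failed. The bar's angle measured between −29.5° and −31.5° depending on the view; I used −31°.

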